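# Set up the film-casting station

## Robot

A 6-joint arm with a two-finger parallel gripper is mounted at the origin on a cart in front of the work surface, level with it; the furniture and walls round the work are solid. World frame = base frame: x ahead of the robot, y to its left, z up, the work surface at z = 0. Lengths are in m, angles in rad, forces in N, time in s.
With the tool pointing down it reaches from about 0.375 to 0.9 m from the base axis. Payload 3.1 kg.
Tool frame: the origin (TCP) lies at the centre of the arm's flange, where the gripper is bolted on; the fingertips stand tip_reach ahead of it and the grasp point (between the pads) lies 164 mm ahead of it (tip_reach is the distance from the TCP to the fingertips, in m); z points along the fingers, y is the direction in which the jaws open and shut (so a half turn about z gives the same grasp; the last joint's range is limited). The gripper opens to 87 mm and grips with 3 to 60 N. Pads are 19 mm wide; open, the fingers measure 117 mm over their backs; the gripper's body (75 mm by 190 mm) begins 51 mm behind the grasp point.
Start: joints at [1.085, 0.527, 1.433, -0, 1.181, -0.178], TCP at [0.189, 0.596, 0.405] pointing down, gripper open.
Joint ranges: [-3.08, 3.08], [-0.75, 2.2], [0.22, 2.44], [-1.43, 4.57], [0, 2.65], [-2.85, 2.85]. Speed limits (rad/s): [2.79, 2.79, 3.14, 3.14, 3.14, 3.14].

## Interface

Orientations are given as a unit quaternion [x, y, z, w].
In Python, from rig import get_obs, camera, hand_in, tip_reach gives the robot as it stands. The module is installed in compiled form; this text tells all that it offers.
- The arm moves only by the tool servo_tool, never from a script. Its argument "steps" is one flat list of numbers, 5 for each row, row after row: the finger opening in m, from 0 to 0.087, then the shift along the tool's x, y, z in m, then the turn about the tool's z in rad. A call has 1 to 12 rows; each row is the pose to reach, as a shift and turn from the pose commanded when the call began, along the tool's axes at that moment; what a row does not reach only later rows make up. A row lasts 1/8 s, in which the tool goes at most 62.5 mm and 10.7 degrees, less where a joint would pass 70% of its speed; a pose out of reach is approached as far as the arm can. A call with a gripper value outside its range is refused whole. The fingers move at their own pace and stop on an object; "force" is the grip in N (left out, the last holds). Time passes only in rows, so rows that repeat a pose let the fingers close. It gives the time, the measured TCP pose, the force and the opening at its end, in the units of the state.
- get_obs(): the state, without advancing time (a new reading comes with each control period).
- camera(name): name is "scene" or "top" or "wrist"; returns a dict with "pixels" (384x512x3 uint8, blue, green, red), "vertical_fov" (degrees; the focal length in pixels is half the picture's height over the tangent of half this angle, whatever the lens; pixels are square), "cx", "cy" (the principal point, pixels), "T" (4x4, takes a point from camera to world coordinates). Camera axes: x right, y up, looking along -z (the intrinsics and any distortion apply to the point x, -y, -z); pixel columns grow to the right and rows downward; lengths in m; the calibration is good to about 2 mm. The wrist camera is an equidistant fisheye: a pixel r from the principal point sees the ray r / f radians off the axis. A picture is of the moment at which its call begins. There is no depth.
- hand_in(): hands the job in, once; it reports no verdict.
The state is a dict: "time": time; "q": joint angles; "joint_velocities": joint speeds; "joint_torque": joint torques, N m; "position": TCP position; "tool_rot": TCP orientation; "ft_force": force on the tool from outside, world axes, zero at the start; "moment": the same for the moment, N m; "grip_width": finger opening in m.
Only numpy, scipy, OpenCV 4.12 (cv2) and the standard library are available. Lean on these libraries where they do the work, as an engineer would, in place of code of your own. Each camera call takes 0.05 s, during which the arm holds its last target.

## Task

Get the film-casting station ready: put the brown flask in the cork saucer, the sample jar in the round grey cup, the steel film applicator in the cradle with the four corner angles and the black marker centrally across the two forks of the pen rest, each lying or standing fully seated in its holder and let go. Keep the flask and the jar upright all the way, and leave the petri dish where it is.

Things in the scene. Friction and masses are not known exactly. Their poses are not given: they have to be found in the camera images.
- flask_centre (a point): Round-bellied glass flask with brown content, upright, 115 tall, belly 67 across (widest 30 above the foot), tapering to 40 at 90 height. The flat round head of its white stopper, 46 across, is the top 5 of it: grip that rim from above, fingertips 15 to 25 below the top. 0.16 kg. This point: on the axis, 57.5 above the foot. z is up. (Sizes in mm.)
- jar_centre (a point): Small clear sample jar with pale powder and a white ribbed screw cap; stands upright, 55 mm tall, body 30 across, cap 33 across (the top 13). About 0.03 kg. This point: on the axis, half-way up (27.5 above the foot). z is up. (Sizes in mm.)
- applicator_centre (a point): Film applicator: a plain grey steel rectangular frame, open in the middle, 32 wide (x) by 100 long (y) by 26 high, lying flat. Grip it across the 32 width at mid-length. About 0.31 kg. This point: its centre, 13 above its underside. y is its long axis, z up; it may lie either way round. (Sizes in mm.)
- marker_centre (a point): Black marker pen, 14 thick, 137 long, lying flat (it does not roll by itself). About 0.02 kg. This point: its centre, 7 above its underside. y is its long axis, z up; it may lie either way round. (Sizes in mm.)
- flask_seat (a point): Holder of the flask, fixed: round cork saucer, 108 across outside, 16 high, opening 88 across. This point: centre of its inner floor, which is 6 above the worktop; the rim stands 10 above this point. z is up. (Sizes in mm.)
- jar_seat (a point): Holder of the jar, fixed: small round grey plastic cup, 68 across at its flange, opening 52 across, 20 high. This point: centre of its inner floor, which is 6 above the worktop; the rim stands 14 above this point. z is up. (Sizes in mm.)
- applicator_seat (a point): Holder of the applicator, fixed: grey plate 64 by 132 with four corner angles 11 high; clear room between them 50 (x) by 118 (y); the long sides are open over 79 for the fingers. This point: centre of the plate's top, 5 above the worktop. y is the long axis, z up. (Sizes in mm.)
- pen_seat (a point): Holder of the marker, fixed: grey pen rest, a base 46 by 100 with two U-shaped forks 43 from its middle, each 10 thick, prongs 12 high; the marker lies across both, in their 32 wide channel. This point: middle between the forks at the height of the channel floor, 14 above the worktop; the base between the forks is 9 below it. y runs along the channel, z up. (Sizes in mm.)
- dish_centre (a point): Shallow round glass petri dish, 64 across, 18 high, loose, standing on the worktop among the things; a bystander. This point: its centre, 9 above the worktop. z is up. (Sizes in mm.)

How it is judged:
By the outcome, as a careful person would: the job done as asked, in the order asked, and still so for the second after the job is handed in, with the robot touching nothing.
It also fails if it takes over 112 s, if anything falls off the work surface, if the arm or the gripper's body presses on something with over 40 N, if the wrist force passes 120 N, or if a joint passes its speed limit or range.

## Working session

There is one attempt and no reset: what is moved stays moved. The work goes in short steps, Python scripts to look and compute and a tool call to move; the robot and the scene stay as the last step left them, time stands still between calls to the robot, and variables do not carry over. Pictures are saved under pics/ and viewed, and the job is handed in when it is done.

Besides the shell and the picture viewer there is one more tool, called after "Call:" by a JSON object that holds its "op" and its "data", one argument or row to a line. servo_tool: Moves the arm, as the interface text tells. Its arguments: {"type":"object","properties":{"steps":{"type":"array"},"force":{"type":"number"}},"required":["steps"]}

```bash
mkdir -p pics; python3 - <<'E'
from rig import get_obs,camera,tip_reach
import cv2,numpy as np
o=get_obs();print(o, tip_reach)
for n in ["scene","top","wrist"]:
    c=camera(n);cv2.imwrite(f"pics/{n}0.png",c["pixels"]);print(n,c["vertical_fov"],c["cx"],c["cy"],np.round(c["T"],4).tolist(),[k for k in c])
E
```

```text
{'time': 0.0, 'q': array([ 1.08448391e+00,  5.28447062e-01,  1.43388721e+00, -5.34111321e-05,
        1.18138928e+00, -1.78509766e-01]), 'joint_velocities': array([-0.00067124, -0.00080144, -0.00141369,  0.00054557,  0.00055784,
        0.00066287]), 'joint_torque': array([ 5.18744691e-04, -4.40042675e+01, -1.76593155e+01,  6.31895405e-02,
        5.84899960e-02, -1.88714116e-04]), 'position': array([0.1891748 , 0.5953245 , 0.40378776]), 'tool_rot': array([ 1.53284369e-01,  9.88181545e-01, -1.01518404e-03, -3.24337337e-04]), 'ft_force': array([-0.37415687,  0.40341176, -0.03764935]), 'moment': array([-0.03848022, -0.03250207, -0.02345354]), 'grip_width': 0.08701782596256943} 0.1822
scene 49.44909465646409 257.6122857179564 196.6265767008949 [[-0.9766, -0.178, 0.121, 0.641], [0.215, -0.7847, 0.5814, 0.6513], [-0.0085, 0.5937, 0.8046, 0.9847], [0.0, 0.0, 0.0, 1.0]] ['pixels', 'vertical_fov', 'cx', 'cy', 'T']
top 53.819784852311265 257.2879698933013 190.87896656628044 [[0.014, 0.985, -0.172, 0.3364], [-0.9998, 0.016, 0.0103, -0.0103], [0.0129, 0.1718, 0.985, 1.073], [0.0, 0.0, 0.0, 1.0]] ['pixels', 'vertical_fov', 'cx', 'cy', 'T']
wrist 65.70646984690485 254.3144807131678 190.68097883661872 [[0.3033, -0.9084, -0.2879, 0.1095], [0.9529, 0.2887, 0.0929, 0.6206], [-0.0013, -0.3025, 0.9531, 0.3829], [0.0, 0.0, 0.0, 1.0]] ['pixels', 'vertical_fov', 'cx', 'cy', 'T']
```

View pics/scene0.png

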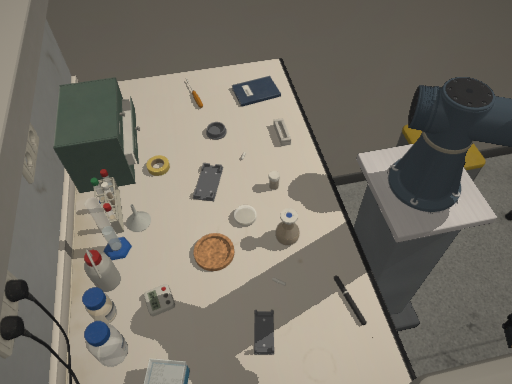

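View pics/top0.png

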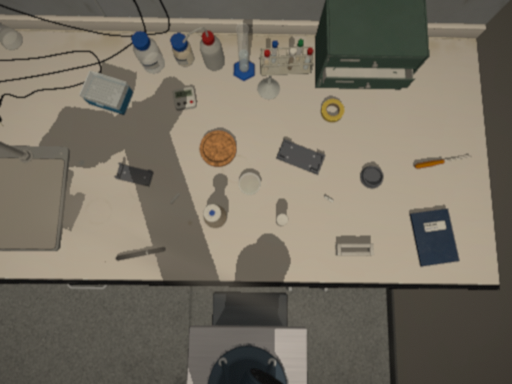

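View pics/wrist0.png

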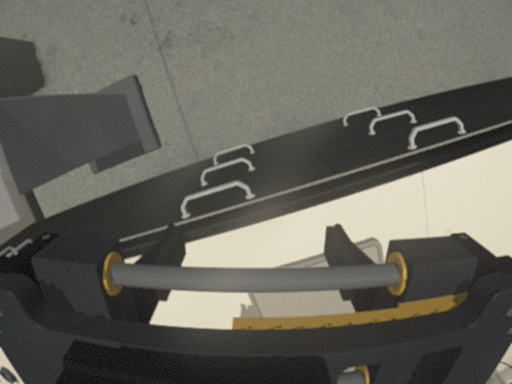

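```bash
cat > h.py <<'E'
import numpy as np,cv2
from scipy.spatial.transform import Rotation as R
def cam(name,save=None):
    from rig import camera
    c=camera(name)
    if save: cv2.imwrite(f"pics/{save}.png",c["pixels"])
    c["name"]=name;return c
def f_(c): return 192/np.tan(np.radians(c["vertical_fov"])/2)
def ray(c,u,v):
    x=(u-c["cx"])/f_(c);y=(v-c["cy"])/f_(c)
    if c["name"]=="wrist":
        r=np.hypot(x,y);d=np.array([x/r*np.sin(r),y/r*np.sin(r),np.cos(r)]) if r>1e-9 else np.array([0,0,1.])
    else: d=np.array([x,y,1.])
    d=d*[1,-1,-1];T=np.array(c["T"])
    return T[:3,3],T[:3,:3]@d
def on(c,u,v,z):
    o,d=ray(c,u,v);return o+d*(z-o[2])/d[2]
def proj(c,p):
    T=np.array(c["T"]);q=T[:3,:3].T@(np.array(p)-T[:3,3]);q=q*[1,-1,-1]
    if c["name"]=="wrist":
        rr=np.hypot(q[0],q[1]);th=np.arctan2(rr,q[2]);s=th/rr if rr>1e-9 else 0;return c["cx"]+f_(c)*q[0]*s,c["cy"]+f_(c)*q[1]*s
    return c["cx"]+f_(c)*q[0]/q[2],c["cy"]+f_(c)*q[1]/q[2]
E
python3 - <<'E'
from h import *
import pickle
t=cam("top");s=cam("scene");pickle.dump((t,s),open("c0.pkl","wb"))
def crop(c,u0,v0,u1,v1,k,n):cv2.imwrite(f"pics/{n}.png",cv2.resize(c["pixels"][v0:v1,u0:u1],None,fx=k,fy=k,interpolation=cv2.INTER_CUBIC))
crop(t,100,125,260,265,5,"tA");crop(t,235,130,395,265,5,"tB")
crop(s,150,70,310,190,5,"sA");crop(s,180,180,380,360,4,"sB")
E
```

```text
(no output)
```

View pics/tA.png

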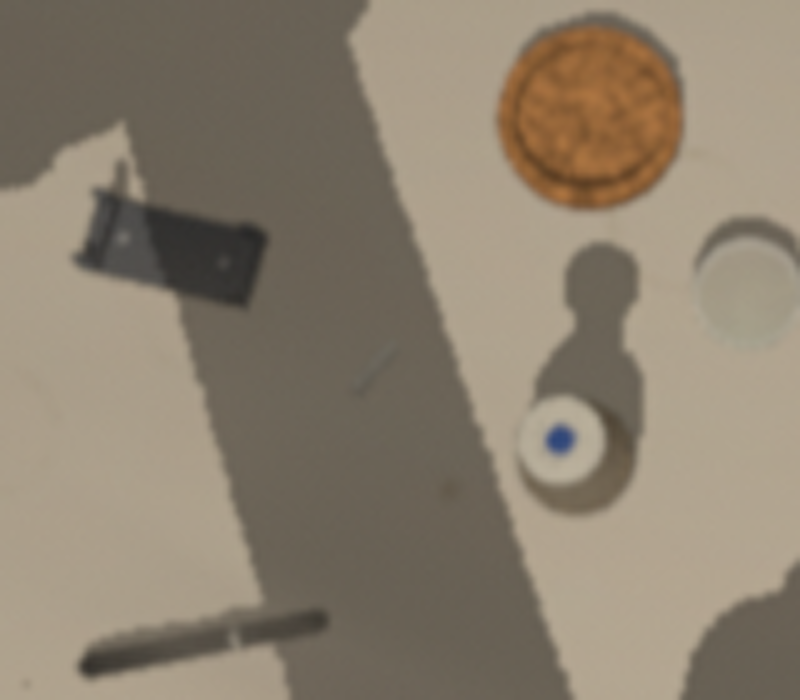

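View pics/tB.png

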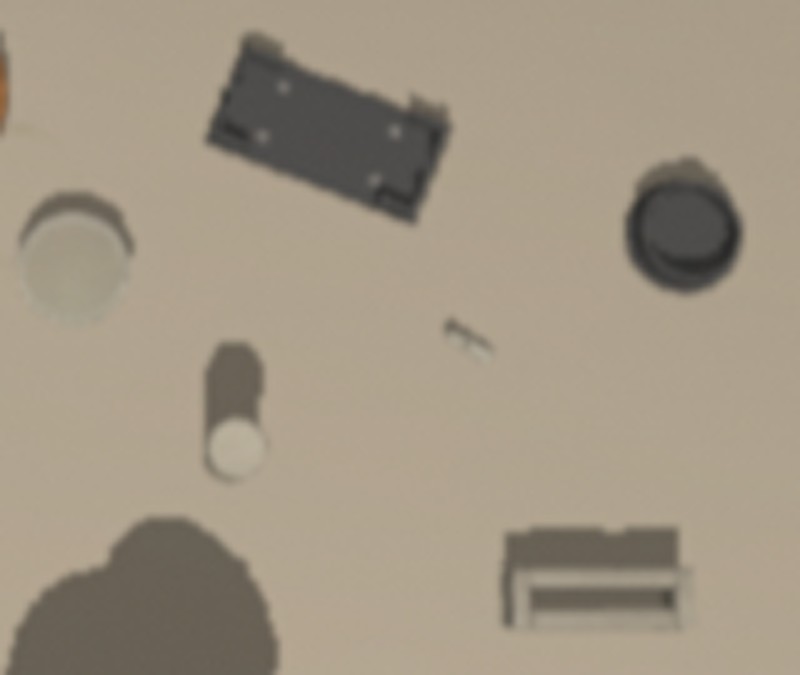

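View pics/sA.png

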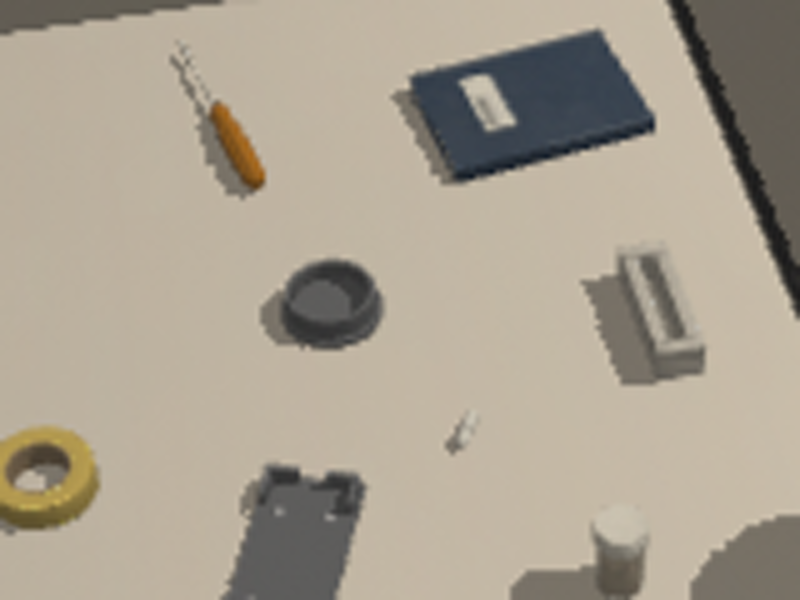

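View pics/sB.png

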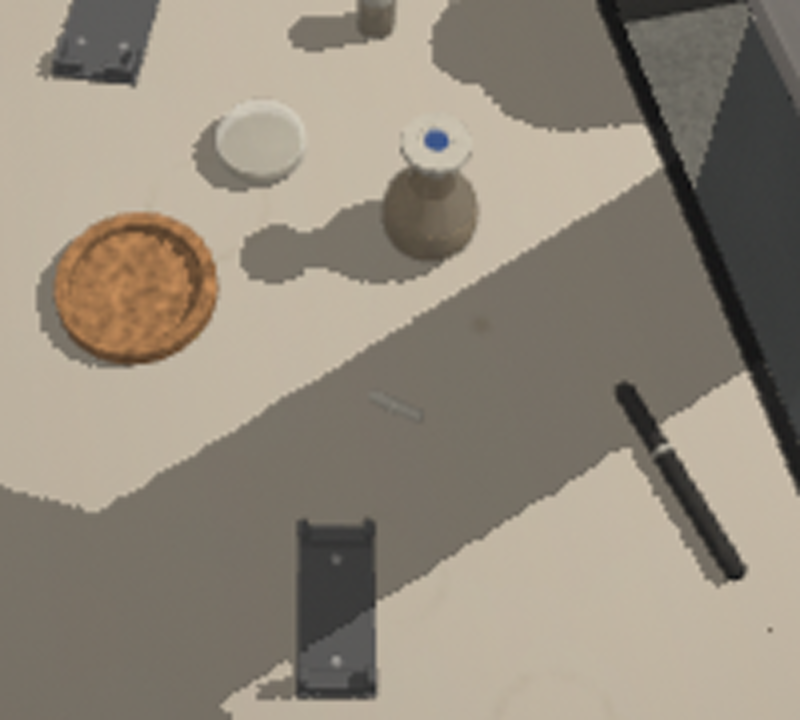

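```bash
cat > m.py <<'E'
from h import *
import pickle
t,s=pickle.load(open("c0.pkl","rb"))
def tA(u,v):return 100+(u+.5)/5-.5,125+(v+.5)/5-.5
def tB(u,v):return 235+(u+.5)/5-.5,130+(v+.5)/5-.5
def sA(u,v):return 150+(u+.5)/5-.5,70+(v+.5)/5-.5
def sB(u,v):return 180+(u+.5)/4-.5,180+(v+.5)/4-.5
def show(n,a,b,z):
    print(n,np.round(on(t,*a,z)[:2],4),np.round(on(s,*b,z)[:2],4))
if __name__=="__main__":
    for c,n in((t,"t"),(s,"s")):
        im=c["pixels"];hsv=cv2.cvtColor(im,cv2.COLOR_BGR2HSV);g=im.max(2)
        def comps(m,lo,hi,lab,z):
            k,l,st,ce=cv2.connectedComponentsWithStats(m.astype(np.uint8))
            for i in range(1,k):
                if lo<st[i,4]<hi:
                    cn=max(cv2.findContours((l==i).astype(np.uint8),cv2.RETR_EXTERNAL,cv2.CHAIN_APPROX_NONE)[0],key=len)
                    P=np.array([on(c,*p[0],z)[:2] for p in cn]).astype(np.float32)
                    (cx,cy),r=cv2.minEnclosingCircle(P);mr=cv2.minAreaRect(P)
                    print(n,lab,ce[i].round(1),st[i,4],"c",round(cx,4),round(cy,4),round(r,4),"rect",np.round(mr[0],4),np.round(mr[1],4),round(mr[2],1),"cent",np.round(on(c,*ce[i],z)[:2],4))
        comps((abs(hsv[...,0].astype(int)-12)<6)&(hsv[...,1]>110)&(g>90),500,5000,"cork",.016)
        comps((hsv[...,0]>105)&(hsv[...,1]>110)&(g>100),8,60,"dot",.115)
        dk=(g<88); 
        comps(dk,250,6000,"dark",.005)
    show("dot",tA(560,439),sB(436,140),.115)
    show("jar",tB(237,447),sA(620,525),.055)
    show("dish top",tB(75,268),sB(261,138),.018)
    show("cup",tB(685,235),sA(333,297),.015)
    print("plate corners")
    for a in [(246,45),(450,122),(413,222),(207,140)]: print(on(t,*tB(*a),.005)[:2].round(4))
    print("appl top corners")
    for a in [(512,568),(694,568),(686,631),(516,629)]: print(on(t,*tB(*a),.026)[:2].round(4))
    for a in [(617,248),(663,240),(704,347),(657,358)]: print("s",on(s,*sA(*a),.026)[:2].round(4))
    print("marker")
    for a in [(88,663),(322,620)]: print(on(t,*tA(*a),.007)[:2].round(4))
    for a in [(625,390),(738,572)]: print("s",on(s,*sB(*a),.007)[:2].round(4))
    print("penrest corners")
    for a in [(96,190),(266,235),(246,305),(75,262)]: print(on(t,*tA(*a),.015)[:2].round(4))
    for a in [(298,522),(374,522),(376,692),(298,692)]: print("s",on(s,*sB(*a),.015)[:2].round(4))
E
python3 m.py
```

```text
t cork [217.6 148. ] 1036 c 0.6452 0.095 0.0541 rect [0.6453 0.0954] [0.1078 0.1012] 1.4 cent [0.6449 0.095 ]
t dot [211.5 212.5] 12 c 0.446 0.0952 0.0042 rect [0.446  0.0952] [0.0073 0.0071] 46.3 cent [0.446  0.0952]
t dark [53.5  8.9] 1643 c 1.0562 0.5789 0.2164 rect [1.0822 0.5738] [0.4314 0.1107] 79.0 cent [1.086  0.6192]
t dark [152.2  14.5] 278 c 1.0726 0.3211 0.0787 rect [1.0749 0.311 ] [0.1417 0.0952] 22.3 cent [1.0737 0.3128]
t dark [64.1 62.8] 302 c 0.9117 0.5607 0.2037 rect [0.9037 0.5593] [0.0844 0.4014] 9.8 cent [0.9066 0.5683]
t dark [300.1 156.2] 822 c 0.6285 -0.1443 0.0686 rect [ 0.6284 -0.1454] [0.1271 0.0621] 68.9 cent [ 0.6275 -0.145 ]
t dark [135.4 174.6] 534 c 0.5636 0.3323 0.0541 rect [0.5653 0.3319] [0.1013 0.05  ] 78.3 cent [0.5648 0.3295]
t dark [371.1 176.2] 386 c 0.572 -0.3504 0.0329 rect [ 0.5707 -0.3518] [0.0611 0.0628] 88.1 cent [ 0.5715 -0.3507]
t dark [433.5 237.8] 1888 c 0.4006 -0.5214 0.0912 rect [ 0.4012 -0.5211] [0.1502 0.1113] 8.6 cent [ 0.3964 -0.5206]
t dark [246.5 366.8] 2411 c 0.0141 -0.0002 0.1043 rect [0.0591 0.0002] [0.0999 0.2082] 0.6 cent
[... 850 characters left out ...]
 rect [0.033 0.468] [0.1464 0.0527] 20.5 cent [0.0184 0.4579]
dot [0.4462 0.095 ] [0.4463 0.095 ]
jar [ 0.4382 -0.0887] [ 0.4393 -0.0873]
dish top [0.5424 0.0008] [0.5434 0.0043]
cup [ 0.568  -0.3488] [ 0.5685 -0.3493]
plate corners
[ 0.6801 -0.0972]
[ 0.6354 -0.2167]
[ 0.5752 -0.1942]
[ 0.6221 -0.0746]
appl top corners
[ 0.3766 -0.2426]
[ 0.3781 -0.3431]
[ 0.3438 -0.3374]
[ 0.3436 -0.244 ]
s [ 0.3787 -0.3412]
s [ 0.3471 -0.3418]
s [ 0.3462 -0.2407]
s [ 0.3777 -0.238 ]
marker
[0.3302 0.3629]
[0.3556 0.2354]
s [0.3544 0.2377]
s [0.327  0.3645]
penrest corners
[0.5968 0.3762]
[0.5721 0.2776]
[0.5313 0.2864]
[0.5546 0.3849]
s [0.5764 0.2804]
s [0.5317 0.2903]
s [0.5542 0.3874]
s [0.5973 0.3778]
```

```bash
cat >> h.py <<'E'
def st():
    from rig import get_obs
    o=get_obs();Rm=R.from_quat(o["tool_rot"]).as_matrix()
    psi=np.degrees(np.arctan2(Rm[1,1],Rm[0,1]))
    return o,Rm,psi
def go(x,y,z,psi=None):
    "z = fingertip height"
    o,Rm,p=st();d=Rm.T@(np.array([x,y,z+.1822])-o["position"])
    turn=0 if psi is None else -np.radians((psi-p+90)%180-90)
    print("t",round(o["time"],2),"psi",p.round(2),"tip",(o["position"]-[0,0,.1822]).round(4),"tilt",Rm[:,2].round(3),"shift",d.round(4),"turn",round(turn,4),"grip",round(o["grip_width"],4),"F",o["ft_force"].round(1))
E
python3 -c "
from h import *
go(.446,.095,.16,72)"
```

```text
t 0.25 psi 72.36 tip [0.1892 0.5955 0.2221] tilt [-0.    -0.001 -1.   ] shift [-0.3963 -0.3991  0.0624] turn 0.0064 grip 0.0872 F [0.2 0.1 0.3]
```

Call:
{"op": "servo_tool", "data": {
  "steps": [0.087, -0.02, -0.02, 0.003, 0, 0.087, -0.06, -0.06, 0.01, 0, 0.087, -0.1, -0.1, 0.016, 0, 0.087, -0.14, -0.14, 0.022, 0, 0.087, -0.18, -0.18, 0.028, 0, 0.087, -0.22, -0.22, 0.034, 0, 0.087, -0.26, -0.26, 0.04, 0, 0.087, -0.3, -0.3, 0.047, 0, 0.087, -0.34, -0.34, 0.053, 0, 0.087, -0.375, -0.377, 0.059, 0, 0.087, -0.396, -0.399, 0.062, 0, 0.087, -0.396, -0.399, 0.062, 0],
  "force": 25
}}

```text
time: 1.75
position: [0.447, 0.0937, 0.3427]
tool_rot: [0.155, 0.988, 0.0, 0.0]
ft_force: [0.9, 0.6, -0.1]
grip_width: 0.0869
```

```bash
python3 -c "
from h import *
go(.446,.095,.097,72)
cam('wrist','w1')"
```

```text
t 1.75 psi 72.13 tip [0.447  0.0937 0.1605] tilt [ 0.001 -0.    -1.   ] shift [0.0014 0.0009 0.0635] turn 0.0023 grip 0.0869 F [ 0.9  0.6 -0.1]
```

View pics/w1.png

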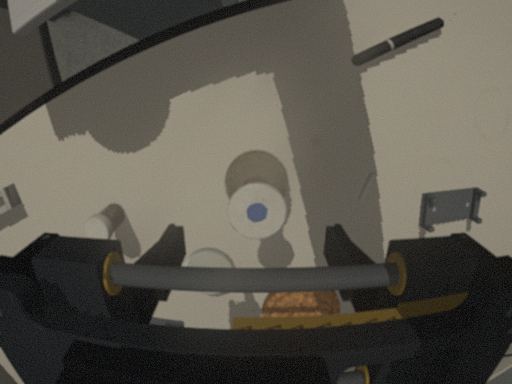

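```bash
python3 -c "
from h import *
c=cam('wrist')
print(on(c,257,212,.115),on(c,98,224,.055))"
```

```text
[0.44545268 0.09712803 0.115     ] [ 0.43126188 -0.07862844  0.055     ]
```

Call:
{"op": "servo_tool", "data": {
  "steps": [0.087, 0.001, 0.001, 0.015, 0, 0.087, 0.001, 0.001, 0.035, 0, 0.087, 0.001, 0.001, 0.053, 0, 0.087, 0.001, 0.001, 0.0635, 0, 0.087, 0.001, 0.001, 0.0635, 0, 0.03, 0.001, 0.001, 0.0635, 0, 0.03, 0.001, 0.001, 0.0635, 0, 0.03, 0.001, 0.001, 0.0635, 0, 0.03, 0.001, 0.001, 0.0635, 0, 0.03, 0.001, 0.001, 0.0635, 0, 0.03, 0.001, 0.001, 0.0635, 0, 0.03, 0.001, 0.001, 0.0635, 0],
  "force": 25
}}

```text
time: 3.35
position: [0.4452, 0.0966, 0.2793]
tool_rot: [0.153, 0.988, -0.0, 0.0]
ft_force: [0.7, -2.1, 1.0]
grip_width: 0.0437
```

Call:
{"op": "servo_tool", "data": {
  "steps": [0.03, 0, 0, 0, 0, 0.03, 0, 0, 0, 0, 0.03, 0, 0, -0.005, 0, 0.03, 0, 0, -0.012, 0, 0.03, 0, 0, -0.02, 0, 0.03, 0, 0, -0.03, 0, 0.03, 0, 0, -0.036, 0, 0.03, 0, 0, -0.04, 0, 0.03, 0, 0, -0.04, 0]
}}

```text
time: 4.47
position: [0.4452, 0.0967, 0.3196]
tool_rot: [0.153, 0.988, 0.0, 0.0]
ft_force: [0.0, 0.5, -1.5]
grip_width: 0.0432
```

```bash
python3 -c "
from h import *
go(.645,.096,.143,72)
cam('wrist','w2')
c=cam('scene');cv2.imwrite('pics/s2.png',cv2.resize(c['pixels'][120:300,150:380],None,fx=3,fy=3))"
```

```text
t 4.47 psi 72.36 tip [0.4452 0.0967 0.1374] tilt [ 0.001 -0.    -1.   ] shift [-0.1906  0.0599 -0.0055] turn 0.0063 grip 0.0432 F [ 0.   0.5 -1.5]
```

View pics/s2.png

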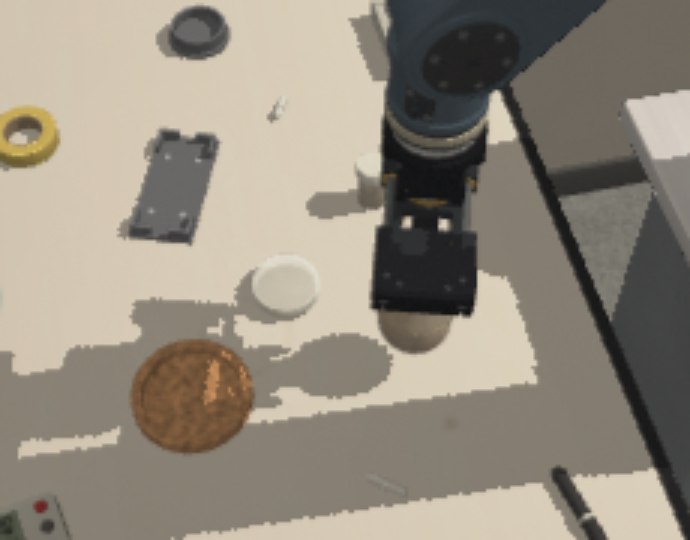

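Call:
{"op": "servo_tool", "data": {
  "steps": [0.03, -0.005, 0.002, -0.002, 0, 0.03, -0.018, 0.006, -0.005, 0, 0.03, -0.038, 0.012, -0.005, 0, 0.03, -0.062, 0.02, -0.005, 0, 0.03, -0.088, 0.028, -0.005, 0, 0.03, -0.114, 0.036, -0.005, 0, 0.03, -0.138, 0.044, -0.005, 0, 0.03, -0.16, 0.051, -0.005, 0, 0.03, -0.176, 0.056, -0.005, 0, 0.03, -0.186, 0.059, -0.005, 0, 0.03, -0.19, 0.06, -0.005, 0, 0.03, -0.19, 0.06, -0.005, 0]
}}

```text
time: 6.08
position: [0.6443, 0.0962, 0.3241]
tool_rot: [0.153, 0.988, -0.0, -0.0]
ft_force: [0.2, -0.3, -1.7]
grip_width: 0.043
```

```bash
python3 -c "
from h import *
go(.645,.096,.104,72)
c=cam('wrist','w3')
cv2.imwrite('pics/w3.png',cv2.resize(c['pixels'],(768,576)))"
```

```text
t 6.08 psi 72.36 tip [0.6443 0.0962 0.1419] tilt [-0.001 -0.    -1.   ] shift [-0.0007 -0.      0.0378] turn 0.0063 grip 0.043 F [ 0.2 -0.3 -1.7]
```

View pics/w3.png

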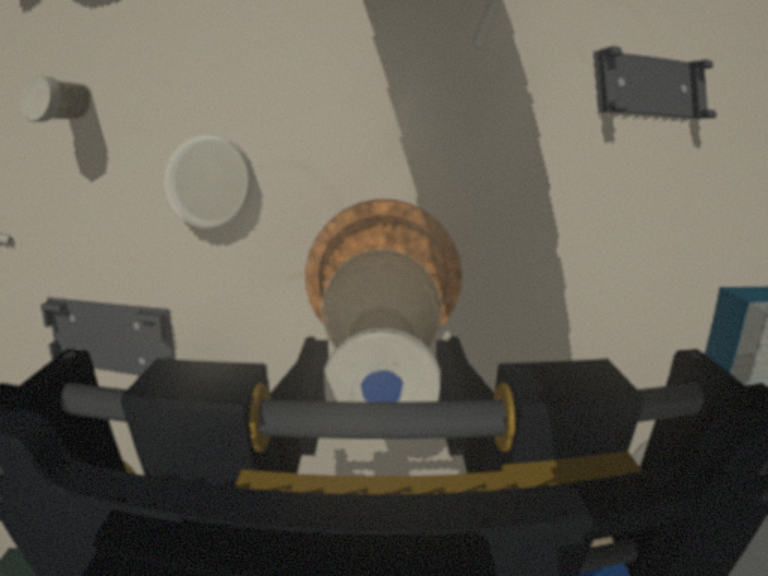

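Call:
{"op": "servo_tool", "data": {
  "steps": [0.03, 0, 0, 0.004, 0, 0.03, 0, 0, 0.011, 0, 0.03, 0, 0, 0.019, 0, 0.03, 0, 0, 0.026, 0, 0.03, 0, 0, 0.031, 0, 0.03, 0, 0, 0.034, 0, 0.03, 0, 0, 0.036, 0, 0.03, 0, 0, 0.037, 0, 0.03, 0, 0, 0.038, 0, 0.03, 0, 0, 0.0385, 0, 0.03, 0, 0, 0.0385, 0, 0.03, 0, 0, 0.0385, 0]
}}

```text
time: 7.62
position: [0.6444, 0.0963, 0.2858]
tool_rot: [0.153, 0.988, 0.0, 0.0]
ft_force: [-0.5, -0.1, -2.8]
grip_width: 0.0434
```

```bash
python3 -c "
from h import *
go(.645,.096,.103,72)"
```

```text
t 7.62 psi 72.36 tip [0.6444 0.0963 0.1036] tilt [ 0.  0. -1.] shift [-0.0006 -0.0001  0.0006] turn 0.0063 grip 0.0434 F [-0.5 -0.1 -2.8]
```

Call:
{"op": "servo_tool", "data": {
  "steps": [0.03, 0, 0, 0.0005, 0, 0.03, 0, 0, 0.001, 0, 0.03, 0, 0, 0.0015, 0, 0.03, 0, 0, 0.002, 0, 0.03, 0, 0, 0.002, 0]
}}

```text
time: 8.25
position: [0.6448, 0.0962, 0.2853]
tool_rot: [0.153, 0.988, -0.0, 0.001]
ft_force: [-1.4, -0.7, 6.8]
grip_width: 0.0434
```

Contact felt. Open gently, then rise.

Call:
{"op": "servo_tool", "data": {
  "steps": [0.046, 0, 0, -0.0005, 0, 0.055, 0, 0, -0.0005, 0, 0.07, 0, 0, -0.0005, 0, 0.08, 0, 0, -0.0005, 0, 0.08, 0, 0, -0.0005, 0, 0.08, 0, 0, -0.015, 0, 0.08, 0, 0, -0.04, 0, 0.08, 0, 0, -0.065, 0, 0.08, 0, 0, -0.075, 0]
}}

```text
time: 9.38
position: [0.6449, 0.0963, 0.3615]
tool_rot: [0.153, 0.988, 0.0, 0.002]
ft_force: [-0.0, -0.7, -0.3]
grip_width: 0.0797
```

```bash
python3 -c "
from h import *
go(.4388,-.088,.12,72)
c=cam('wrist','w4')
cv2.imwrite('pics/w4.png',cv2.resize(c['pixels'],(768,576)))"
```

```text
t 9.38 psi 72.37 tip [0.6449 0.0963 0.1793] tilt [ 0.004 -0.    -1.   ] shift [ 0.1409 -0.2382  0.0584] turn 0.0065 grip 0.0797 F [-0.  -0.7 -0.3]
```

View pics/w4.png

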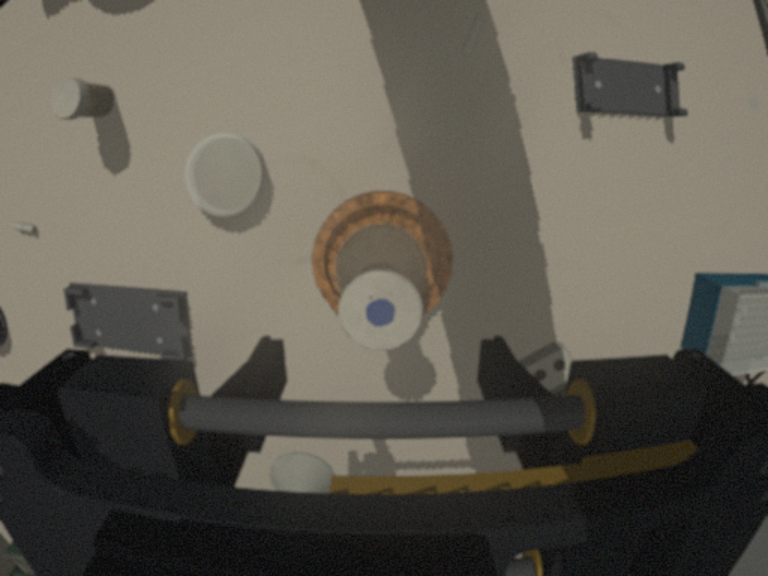

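Call:
{"op": "servo_tool", "data": {
  "steps": [0.087, 0.01, -0.018, 0, 0, 0.087, 0.03, -0.05, 0, 0, 0.087, 0.055, -0.093, 0.003, 0, 0.087, 0.08, -0.136, 0.015, 0, 0.087, 0.105, -0.178, 0.03, 0, 0.087, 0.128, -0.216, 0.045, 0, 0.087, 0.138, -0.234, 0.056, 0, 0.087, 0.141, -0.238, 0.0585, 0, 0.087, 0.141, -0.238, 0.0585, 0]
}}

```text
time: 10.55
position: [0.4383, -0.0879, 0.3002]
tool_rot: [0.154, 0.988, 0.0, 0.0]
ft_force: [0.4, -0.1, 0.1]
grip_width: 0.0868
```

```bash
python3 -c "
from h import *
go(.4388,-.088,.03,72)
c=cam('wrist','w5')
cv2.imwrite('pics/w5.png',cv2.resize(c['pixels'],(768,576)))"
```

```text
t 10.55 psi 72.33 tip [ 0.4383 -0.0879  0.118 ] tilt [ 0.  0. -1.] shift [-0.0006  0.      0.088 ] turn 0.0058 grip 0.0868 F [ 0.4 -0.1  0.1]
```

View pics/w5.png

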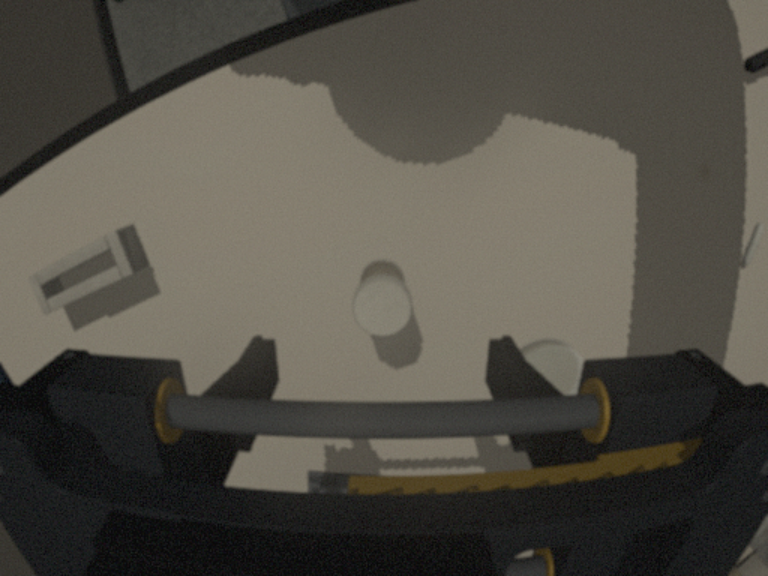

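Call:
{"op": "servo_tool", "data": {
  "steps": [0.087, 0, 0, 0.015, 0, 0.087, 0, 0, 0.04, 0, 0.087, 0, 0, 0.065, 0, 0.087, 0, 0, 0.082, 0, 0.087, 0, 0, 0.088, 0, 0.06, 0, 0, 0.088, 0, 0.04, 0, 0, 0.088, 0, 0.02, 0, 0, 0.088, 0, 0.02, 0, 0, 0.088, 0, 0.02, 0, 0, 0.088, 0, 0.02, 0, 0, 0.088, 0, 0.02, 0, 0, 0.088, 0],
  "force": 12
}}

```text
time: 12.1
position: [0.438, -0.0879, 0.2123]
tool_rot: [0.153, 0.988, -0.0, 0.0]
ft_force: [0.3, 0.3, 0.7]
grip_width: 0.0317
```

Call:
{"op": "servo_tool", "data": {
  "steps": [0.02, 0, 0, 0, 0, 0.02, 0, 0, -0.005, 0, 0.02, 0, 0, -0.015, 0, 0.02, 0, 0, -0.03, 0, 0.02, 0, 0, -0.042, 0, 0.02, 0, 0, -0.05, 0, 0.02, 0, 0, -0.05, 0]
}}

```text
time: 12.98
position: [0.4381, -0.0879, 0.263]
tool_rot: [0.153, 0.988, -0.0, 0.001]
ft_force: [0.6, -0.0, -0.6]
grip_width: 0.0318
```

```bash
python3 -c "
from h import *
go(.569,-.3495,.08,72)
c=cam('wrist','w6')
cv2.imwrite('pics/w6.png',cv2.resize(c['pixels'],(768,576)))"
```

```text
t 12.97 psi 72.37 tip [ 0.4381 -0.0879  0.0808] tilt [ 0.001 -0.001 -1.   ] shift [-0.204  -0.2097  0.0011] turn 0.0064 grip 0.0318 F [ 0.6 -0.  -0.6]
```

View pics/w6.png

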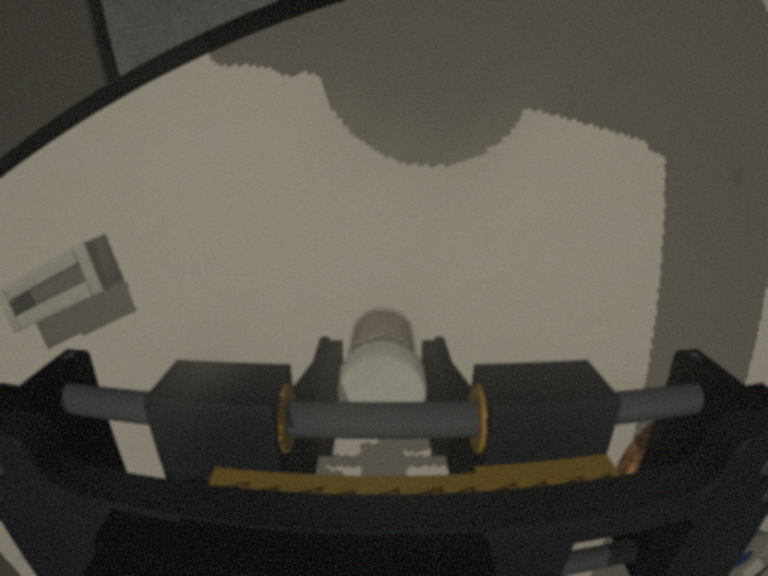

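Call:
{"op": "servo_tool", "data": {
  "steps": [0.02, -0.006, -0.006, 0, 0, 0.02, -0.02, -0.02, 0, 0, 0.02, -0.042, -0.043, 0, 0, 0.02, -0.067, -0.069, 0, 0, 0.02, -0.092, -0.095, 0, 0, 0.02, -0.117, -0.121, 0, 0, 0.02, -0.142, -0.146, 0, 0, 0.02, -0.165, -0.17, 0, 0, 0.02, -0.185, -0.19, 0, 0, 0.02, -0.198, -0.204, 0, 0, 0.02, -0.204, -0.21, 0, 0, 0.02, -0.204, -0.21, 0, 0]
}}

```text
time: 14.52
position: [0.5686, -0.3506, 0.2617]
tool_rot: [0.154, 0.988, 0.0, -0.0]
ft_force: [0.2, -0.1, -0.9]
grip_width: 0.0316
```

```bash
python3 -c "
from h import *
go(.569,-.3495,.036,72)
c=cam('wrist','w7')
cv2.imwrite('pics/w7.png',cv2.resize(c['pixels'],(768,576)))"
```

```text
t 14.53 psi 72.31 tip [ 0.5686 -0.3506  0.0795] tilt [-0.  0. -1.] shift [-0.0001  0.0012  0.0435] turn 0.0054 grip 0.0316 F [ 0.2 -0.1 -0.9]
```

View pics/w7.png

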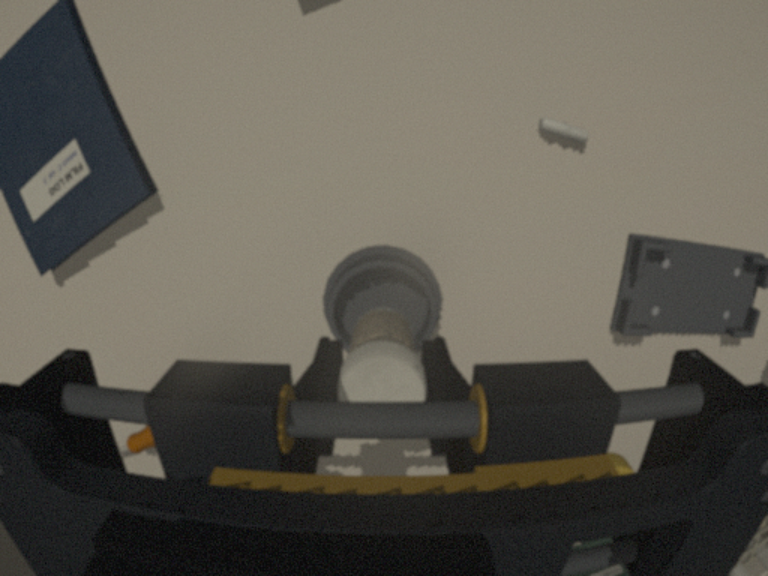

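Call:
{"op": "servo_tool", "data": {
  "steps": [0.02, -0.001, 0.001, 0.006, 0, 0.02, -0.001, 0.001, 0.016, 0, 0.02, -0.001, 0.001, 0.026, 0, 0.02, -0.001, 0.001, 0.034, 0, 0.02, -0.001, 0.001, 0.039, 0, 0.02, -0.001, 0.001, 0.041, 0, 0.02, -0.001, 0.001, 0.042, 0, 0.02, -0.001, 0.001, 0.043, 0, 0.02, -0.001, 0.001, 0.0435, 0, 0.02, -0.001, 0.001, 0.044, 0, 0.02, -0.001, 0.001, 0.044, 0]
}}

```text
time: 15.95
position: [0.57, -0.3491, 0.2184]
tool_rot: [0.153, 0.988, -0.0, 0.0]
ft_force: [0.6, -0.2, -0.1]
grip_width: 0.0314
```

Call:
{"op": "servo_tool", "data": {
  "steps": [0.02, 0, 0, 0.0005, 0, 0.02, 0, 0, 0.001, 0, 0.02, 0, 0, 0.001, 0]
}}

```text
time: 16.32
position: [0.5702, -0.3492, 0.2183]
tool_rot: [0.153, 0.988, -0.0, 0.001]
ft_force: [-0.7, 1.6, 4.8]
grip_width: 0.0316
```

Call:
{"op": "servo_tool", "data": {
  "steps": [0.034, 0, 0, -0.0005, 0, 0.045, 0, 0, -0.0005, 0, 0.06, 0, 0, -0.0005, 0, 0.065, 0, 0, -0.0005, 0, 0.065, 0, 0, -0.015, 0, 0.065, 0, 0, -0.04, 0, 0.065, 0, 0, -0.065, 0, 0.065, 0, 0, -0.075, 0, 0.065, 0, 0, -0.075, 0]
}}

```text
time: 17.45
position: [0.5701, -0.3492, 0.2934]
tool_rot: [0.153, 0.988, -0.001, 0.001]
ft_force: [0.4, -0.1, -0.6]
grip_width: 0.0647
```

```bash
python3 -c "
from h import *
go(.3615,-.291,.08,0)
c=cam('wrist','w8')
cv2.imwrite('pics/w8.png',cv2.resize(c['pixels'],(768,576)))"
```

```text
t 17.45 psi 72.37 tip [ 0.5701 -0.3492  0.1112] tilt [ 0.002 -0.001 -1.   ] shift [ 0.2165 -0.0077  0.0308] turn 1.263 grip 0.0647 F [ 0.4 -0.1 -0.6]
```

View pics/w8.png

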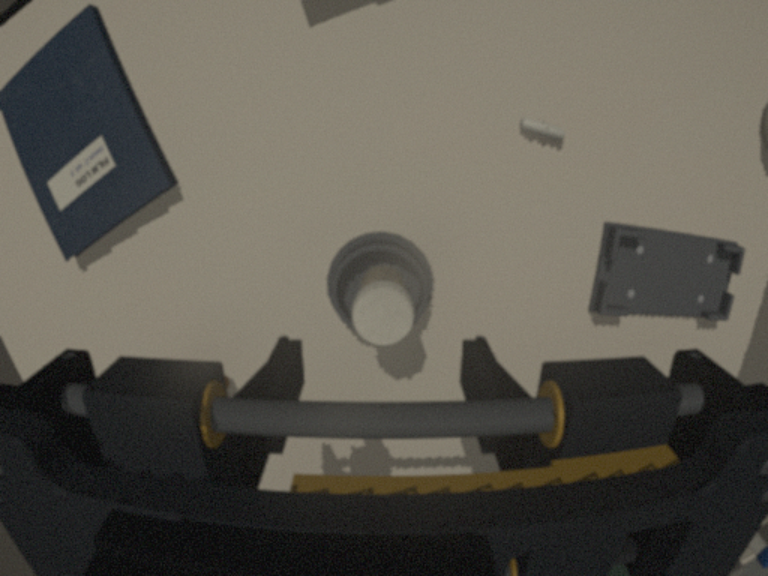

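Call:
{"op": "servo_tool", "data": {
  "steps": [0.087, 0.01, 0, 0, 0.1, 0.087, 0.03, 0, 0, 0.25, 0.087, 0.06, -0.002, 0, 0.42, 0.087, 0.09, -0.003, 0.005, 0.59, 0.087, 0.12, -0.004, 0.012, 0.76, 0.087, 0.15, -0.005, 0.018, 0.93, 0.087, 0.18, -0.006, 0.025, 1.08, 0.087, 0.205, -0.007, 0.03, 1.2, 0.087, 0.2165, -0.0077, 0.031, 1.263, 0.087, 0.2165, -0.0077, 0.031, 1.263, 0.087, 0.2165, -0.0077, 0.031, 1.263]
}}

```text
time: 18.88
position: [0.3618, -0.2912, 0.261]
tool_rot: [0.707, 0.707, 0.0, 0.0]
ft_force: [1.6, 0.8, -0.6]
grip_width: 0.087
```

```bash
python3 -c "
from h import *
go(.3615,-.291,.004,0)
c=cam('wrist','w9')
import pickle;pickle.dump(c,open('c9.pkl','wb'))
cv2.imwrite('pics/w9.png',cv2.resize(c['pixels'],(768,576)))"
```

```text
t 18.88 psi 0.05 tip [ 0.3618 -0.2912  0.0788] tilt [ 0. -0. -1.] shift [ 0.0002 -0.0003  0.0748] turn 0.0009 grip 0.087 F [ 1.6  0.8 -0.6]
```

View pics/w9.png

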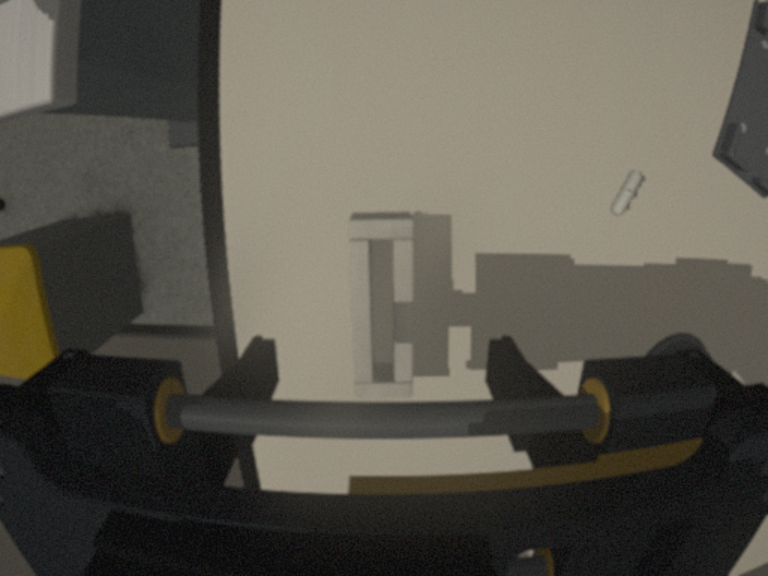

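```bash
python3 -c "
from h import *
import pickle
c=pickle.load(open('c9.pkl','rb'))
for a in [(351,220),(412,220),(413,394),(355,394)]:
    print(on(c,(a[0]+.5)/1.5-.5,(a[1]+.5)/1.5-.5,.026).round(4))
cv2.imwrite('pics/w9b.png',cv2.resize(c['pixels'][130:275,220:310],None,fx=4,fy=4))"
```

```text
[ 0.347  -0.2419  0.026 ]
[ 0.3765 -0.2419  0.026 ]
[ 0.3793 -0.3386  0.026 ]
[ 0.347  -0.3385  0.026 ]
```

View pics/w9b.png

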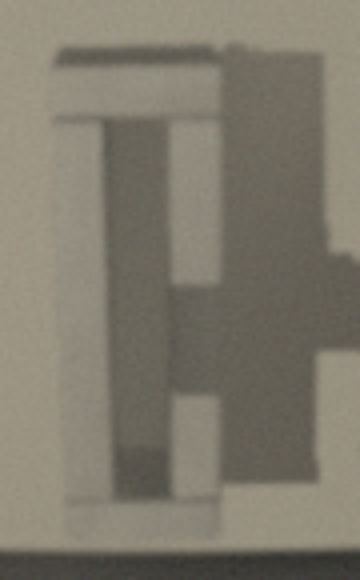

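Call:
{"op": "servo_tool", "data": {
  "steps": [0.087, 0, 0, 0.015, 0, 0.087, 0, 0, 0.035, 0, 0.087, 0, 0, 0.055, 0, 0.087, 0, 0, 0.068, 0, 0.087, 0, 0, 0.073, 0, 0.06, 0, 0, 0.073, 0, 0.04, 0, 0, 0.073, 0, 0.02, 0, 0, 0.073, 0, 0.02, 0, 0, 0.073, 0, 0.02, 0, 0, 0.073, 0, 0.02, 0, 0, 0.073, 0, 0.02, 0, 0, 0.073, 0],
  "force": 40
}}

```text
time: 20.42
position: [0.3614, -0.2909, 0.1883]
tool_rot: [0.707, 0.707, 0.0, 0.0]
ft_force: [0.1, -0.5, 0.7]
grip_width: 0.0315
```

Call:
{"op": "servo_tool", "data": {
  "steps": [0.02, 0, 0, 0, 0, 0.02, 0, 0, -0.005, 0, 0.02, 0, 0, -0.015, 0, 0.02, 0, 0, -0.03, 0, 0.02, 0, 0, -0.045, 0, 0.02, 0, 0, -0.055, 0, 0.02, 0, 0, -0.06, 0, 0.02, 0, 0, -0.06, 0]
}}

```text
time: 21.42
position: [0.3613, -0.2909, 0.2487]
tool_rot: [0.707, 0.707, -0.0, 0.0]
ft_force: [-0.3, 0.1, -3.5]
grip_width: 0.0317
```

```bash
python3 -c "
from h import *
go(.6282,-.1457,.066,-21)
c=cam('wrist','w10')
cv2.imwrite('pics/w10.png',cv2.resize(c['pixels'],(768,576)))"
```

```text
t 21.43 psi 0.0 tip [ 0.3613 -0.2909  0.0665] tilt [ 0.    -0.001 -1.   ] shift [0.1451 0.2669 0.0005] turn 0.3665 grip 0.0317 F [-0.3  0.1 -3.5]
```

View pics/w10.png

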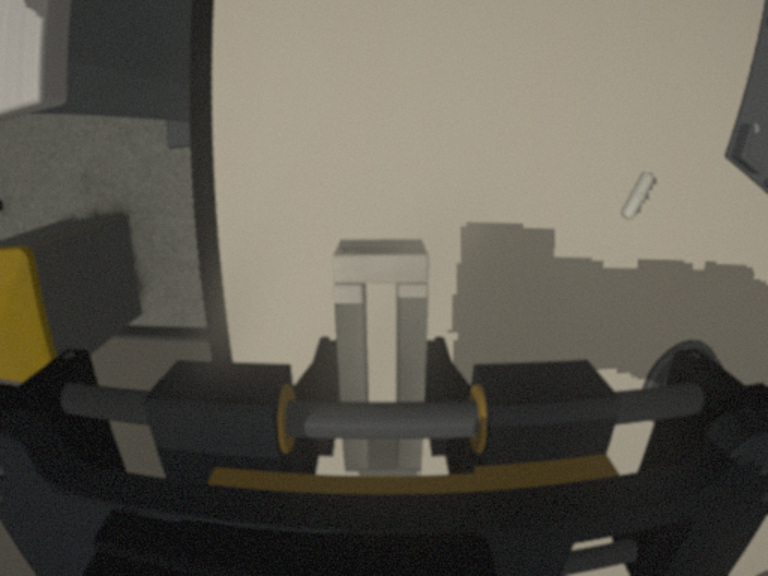

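Call:
{"op": "servo_tool", "data": {
  "steps": [0.02, 0.005, 0.01, 0, 0.01, 0.02, 0.016, 0.03, 0, 0.03, 0.02, 0.032, 0.06, 0, 0.07, 0.02, 0.05, 0.093, 0, 0.12, 0.02, 0.068, 0.126, 0, 0.17, 0.02, 0.086, 0.159, 0, 0.22, 0.02, 0.104, 0.191, 0, 0.27, 0.02, 0.121, 0.222, 0, 0.31, 0.02, 0.134, 0.247, 0, 0.345, 0.02, 0.142, 0.262, 0, 0.362, 0.02, 0.145, 0.267, 0, 0.3665, 0.02, 0.145, 0.267, 0, 0.3665]
}}

```text
time: 22.98
position: [0.6281, -0.1453, 0.2475]
tool_rot: [0.824, 0.567, -0.001, -0.001]
ft_force: [-0.8, -1.0, -3.0]
grip_width: 0.0319
```

```bash
python3 -c "
from h import *
go(.6282,-.1457,.012,-21)
c=cam('wrist','w11')
import pickle;pickle.dump(c,open('c11.pkl','wb'))
cv2.imwrite('pics/w11.png',cv2.resize(c['pixels'],(768,576)))"
```

```text
t 22.98 psi -20.95 tip [ 0.6281 -0.1453  0.0653] tilt [-0.002  0.001 -1.   ] shift [-0.0004  0.0003  0.0533] turn 0.0009 grip 0.0319 F [-0.8 -1.  -3. ]
```

View pics/w11.png

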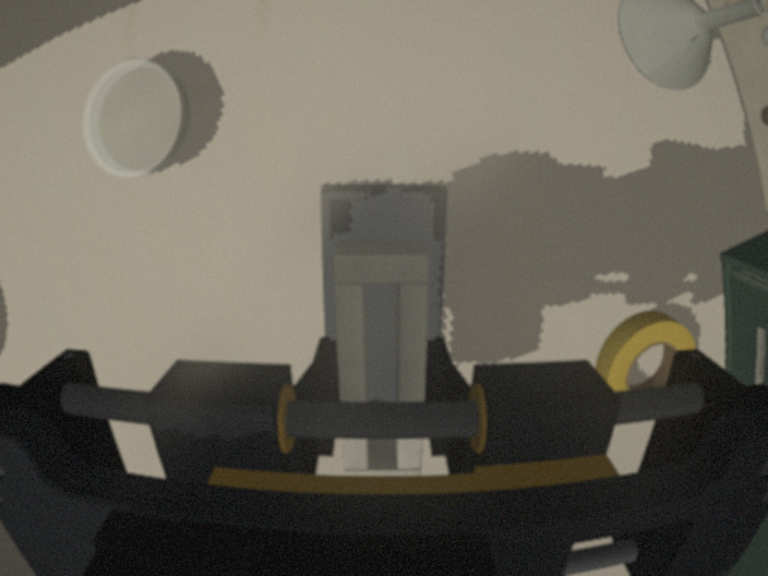

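```bash
python3 -c "
from h import *
import pickle
c=pickle.load(open('c11.pkl','rb'))
L=np.array([.358,.934]);S=np.array([.934,-.358]);o=np.array([.6282,-.1457])
for z in(.0,.005,.016):
  for a in [(322,184),(447,184),(327,300),(442,300)]:
    p=on(c,(a[0]+.5)/1.5-.5,(a[1]+.5)/1.5-.5,z)[:2]-o;print(z,(p@L).round(4),(p@S).round(4))
for s in (-.016,.016):
  for l in (.05,-.05): print(np.array(proj(c,[*(o+S*s+L*l),.086]))*1.5)"
```

```text
0.0 0.0666 -0.031
0.0 0.0667 0.0325
0.0 0.0044 -0.0303
0.0 0.0044 0.032
0.005 0.067 -0.0303
0.005 0.0671 0.0318
0.005 0.0061 -0.0296
0.005 0.0061 0.0312
0.016 0.0678 -0.0288
0.016 0.0679 0.0302
0.016 0.01 -0.0282
0.016 0.01 0.0297
[334.02572064 254.66079813]
[344.84975618 488.38568273]
[432.5309884  254.70242298]
[420.87666469 488.36267658]
```

Call:
{"op": "servo_tool", "data": {
  "steps": [0.02, 0, 0.001, 0.006, 0, 0.02, 0, 0.001, 0.018, 0, 0.02, 0, 0.001, 0.03, 0, 0.02, 0, 0.001, 0.04, 0, 0.02, 0, 0.001, 0.047, 0, 0.02, 0, 0.001, 0.05, 0, 0.02, 0, 0.001, 0.052, 0, 0.02, 0, 0.001, 0.053, 0, 0.02, 0, 0.001, 0.0535, 0, 0.02, 0, 0.001, 0.054, 0, 0.02, 0, 0.001, 0.0545, 0, 0.02, 0, 0.001, 0.0545, 0]
}}

```text
time: 24.52
position: [0.6292, -0.1462, 0.1938]
tool_rot: [0.824, 0.566, -0.0, 0.0]
ft_force: [-0.4, 0.6, -3.0]
grip_width: 0.0321
```

Call:
{"op": "servo_tool", "data": {
  "steps": [0.02, 0, 0, 0.0005, 0, 0.02, 0, 0, 0.001, 0, 0.02, 0, 0, 0.0015, 0, 0.02, 0, 0, 0.0015, 0]
}}

```text
time: 25.02
position: [0.6293, -0.1462, 0.1933]
tool_rot: [0.824, 0.566, 0.0, 0.0]
ft_force: [-2.1, -0.3, 6.0]
grip_width: 0.0318
```

Call:
{"op": "servo_tool", "data": {
  "steps": [0.036, 0, 0, -0.001, 0, 0.045, 0, 0, -0.001, 0, 0.06, 0, 0, -0.001, 0, 0.06, 0, 0, -0.001, 0, 0.06, 0, 0, -0.015, 0, 0.06, 0, 0, -0.04, 0, 0.06, 0, 0, -0.075, 0, 0.06, 0, 0, -0.105, 0, 0.06, 0, 0, -0.12, 0, 0.06, 0, 0, -0.12, 0]
}}

```text
time: 26.28
position: [0.6295, -0.1463, 0.3137]
tool_rot: [0.824, 0.566, 0.001, 0.001]
ft_force: [0.1, 0.2, -0.5]
grip_width: 0.0598
```

```bash
python3 -c "
from h import *
go(.342,.3,.13,11.7)
c=cam('wrist','w12')
cv2.imwrite('pics/w12.png',cv2.resize(c['pixels'],(768,576)))"
```

```text
t 26.27 psi -21.0 tip [ 0.6295 -0.1463  0.1315] tilt [ 0.003 -0.001 -1.   ] shift [ 3.136e-01 -4.283e-01  2.000e-04] turn -0.5707 grip 0.0598 F [ 0.1  0.2 -0.5]
```

View pics/w12.png

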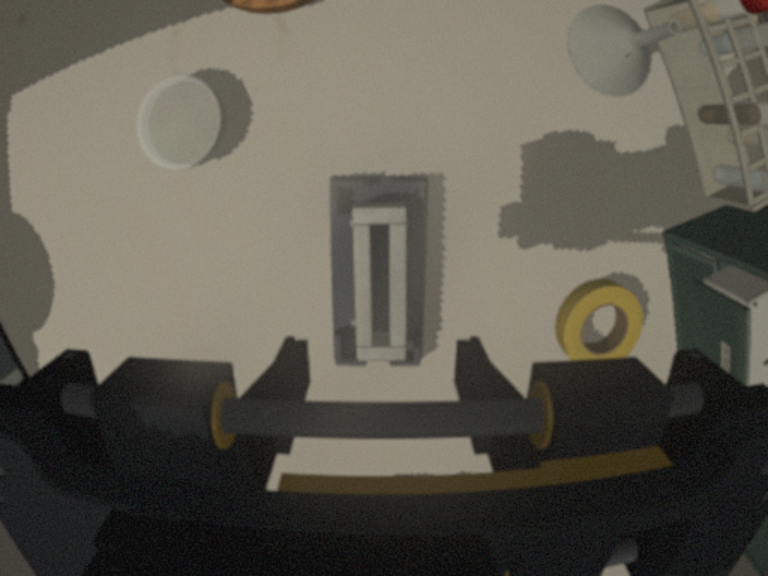

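Call:
{"op": "servo_tool", "data": {
  "steps": [0.06, 0.01, -0.014, 0, -0.02, 0.06, 0.035, -0.048, 0, -0.06, 0.06, 0.067, -0.092, 0, -0.12, 0.06, 0.1, -0.137, 0, -0.18, 0.06, 0.133, -0.182, 0, -0.24, 0.06, 0.166, -0.227, 0, -0.3, 0.06, 0.199, -0.272, 0, -0.36, 0.06, 0.232, -0.317, 0, -0.42, 0.06, 0.265, -0.362, 0, -0.48, 0.06, 0.294, -0.402, 0, -0.53, 0.06, 0.31, -0.424, 0, -0.565, 0.06, 0.3136, -0.4283, 0, -0.5707]
}}

```text
time: 27.82
position: [0.3393, 0.3009, 0.3114]
tool_rot: [0.63, 0.777, -0.002, -0.001]
ft_force: [0.7, 0.3, 0.2]
grip_width: 0.0598
```

Call:
{"op": "servo_tool", "data": {
  "steps": [0.06, 0, 0, 0.015, 0, 0.06, 0, 0, 0.03, 0, 0.06, 0, 0, 0.03, 0]
}}

```text
time: 28.2
position: [0.3414, 0.2992, 0.2811]
tool_rot: [0.632, 0.775, -0.002, -0.001]
ft_force: [0.1, -0.3, 0.4]
grip_width: 0.0598
```

```bash
python3 -c "
from h import *
go(.342,.3,.004,11.7)
c=cam('wrist','w13')
import pickle;pickle.dump(c,open('c13.pkl','wb'))
cv2.imwrite('pics/w13.png',cv2.resize(c['pixels'],(768,576)))"
```

```text
t 28.2 psi 11.65 tip [0.3414 0.2992 0.0989] tilt [-0.003 -0.002 -1.   ] shift [0.0008 0.0011 0.0949] turn -0.0009 grip 0.0598 F [ 0.1 -0.3  0.4]
```

View pics/w13.png

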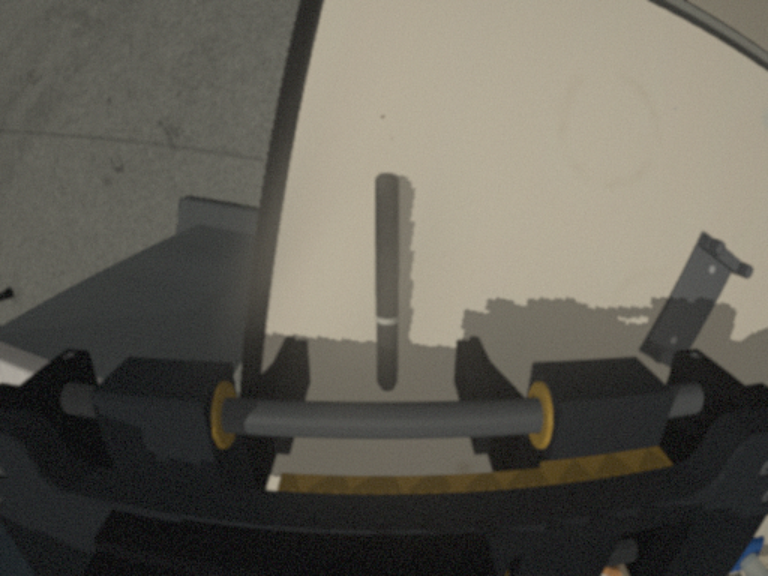

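```bash
python3 -c "
from h import *
import pickle
c=pickle.load(open('c13.pkl','rb'))
for a in [(387,174),(387,390)]: print(on(c,(a[0]+.5)/1.5-.5,(a[1]+.5)/1.5-.5,.007).round(4))
print(proj(c,on(c,258,116,.007)))"
```

```text
[0.3295 0.3674 0.007 ]
[0.3577 0.2327 0.007 ]
(np.float64(258.0), np.float64(115.99999999999996))
```

Call:
{"op": "servo_tool", "data": {
  "steps": [0.06, 0.001, 0.0017, 0.02, 0, 0.06, 0.001, 0.0017, 0.045, 0, 0.06, 0.001, 0.0017, 0.07, 0, 0.06, 0.001, 0.0017, 0.086, 0, 0.06, 0.001, 0.0017, 0.092, 0, 0.06, 0.001, 0.0017, 0.094, 0, 0.03, 0.001, 0.0017, 0.094, 0, 0.005, 0.001, 0.0017, 0.094, 0, 0.005, 0.001, 0.0017, 0.094, 0, 0.005, 0.001, 0.0017, 0.094, 0, 0.005, 0.001, 0.0017, 0.094, 0, 0.005, 0.001, 0.0017, 0.094, 0],
  "force": 12
}}

```text
time: 29.75
position: [0.3432, 0.3014, 0.1883]
tool_rot: [0.631, 0.776, 0.0, 0.0]
ft_force: [0.1, -0.4, 0.5]
grip_width: 0.014
```

Call:
{"op": "servo_tool", "data": {
  "steps": [0.005, 0, 0, 0, 0, 0.005, 0, 0, -0.005, 0, 0.005, 0, 0, -0.02, 0, 0.005, 0, 0, -0.04, 0, 0.005, 0, 0, -0.055, 0, 0.005, 0, 0, -0.06, 0, 0.005, 0, 0, -0.06, 0]
}}

```text
time: 30.62
position: [0.3433, 0.3014, 0.2489]
tool_rot: [0.631, 0.775, 0.001, 0.0]
ft_force: [-0.4, -0.1, -0.6]
grip_width: 0.0138
```

```bash
python3 -c "
from h import *
go(.5643,.3325,.064,-12.5)
c=cam('wrist','w14')
import pickle;pickle.dump(c,open('c14.pkl','wb'))
cv2.imwrite('pics/w14.png',cv2.resize(c['pixels'],(768,576)))"
```

```text
t 30.62 psi 11.7 tip [0.3433 0.3014 0.0667] tilt [ 0.001  0.001 -1.   ] shift [-0.0143  0.2228  0.0029] turn 0.4224 grip 0.0138 F [-0.4 -0.1 -0.6]
```

View pics/w14.png

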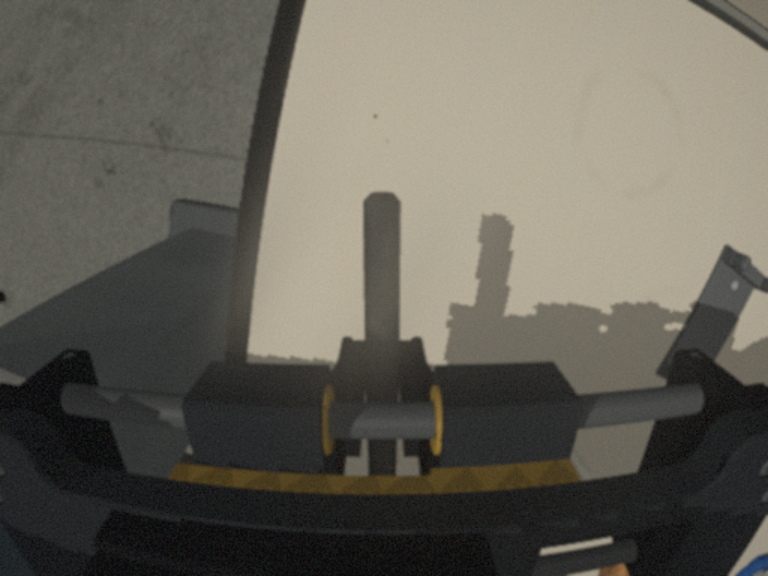

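```bash
python3 -c "
from h import *
import pickle
c=pickle.load(open('c14.pkl','rb'))
o,Rm,p=st()
for a in [(382,192)]: 
  q=on(c,(a[0]+.5)/1.5-.5,(a[1]+.5)/1.5-.5,.0676);print(q.round(4),(Rm.T@(q-o['position'])).round(4))"
```

```text
[0.3297 0.3682 0.0676] [0.0682 0.0004 0.1808]
```

Call:
{"op": "servo_tool", "data": {
  "steps": [0.005, -0.001, 0.01, 0, 0.02, 0.005, -0.002, 0.03, 0, 0.06, 0.005, -0.004, 0.06, 0, 0.12, 0.005, -0.006, 0.09, 0, 0.18, 0.005, -0.008, 0.12, 0, 0.24, 0.005, -0.01, 0.15, 0, 0.3, 0.005, -0.012, 0.18, 0, 0.35, 0.005, -0.013, 0.205, 0, 0.4, 0.005, -0.014, 0.219, 0, 0.42, 0.005, -0.014, 0.223, 0, 0.4224, 0.005, -0.014, 0.223, 0, 0.4224]
}}

```text
time: 32.05
position: [0.5639, 0.3327, 0.2478]
tool_rot: [0.78, 0.626, -0.001, -0.0]
ft_force: [0.5, 0.7, 0.3]
grip_width: 0.0141
```

```bash
python3 -c "
from h import *
go(.5643,.3325,.02,-12.5)
c=cam('wrist','w15')
import pickle;pickle.dump(c,open('c15.pkl','wb'))
cv2.imwrite('pics/w15.png',cv2.resize(c['pixels'],(768,576)))"
```

```text
t 32.05 psi -12.49 tip [0.5639 0.3327 0.0656] tilt [-0.002 -0.001 -1.   ] shift [-0.0001  0.0005  0.0456] turn 0.0002 grip 0.0141 F [0.5 0.7 0.3]
```

View pics/w15.png

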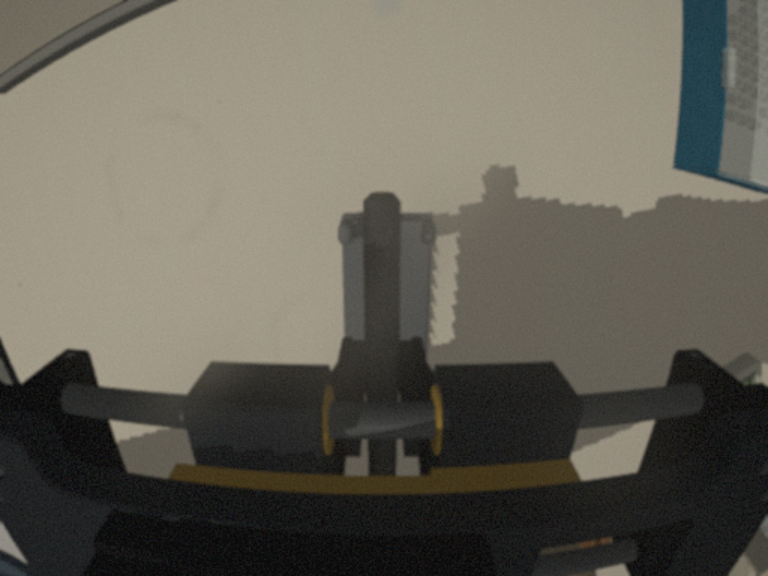

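```bash
python3 -c "
from h import *
import pickle
c=pickle.load(open('c15.pkl','rb'))
a=np.radians(77.5);L=np.array([np.cos(a),np.sin(a)]);S=np.array([np.sin(a),-np.cos(a)]);o=np.array([.5643,.3325])
def f(u,v,z):
    p=on(c,(u+.5)/1.5-.5,(v+.5)/1.5-.5,z)[:2]-o;print(z,(p@L).round(4),(p@S).round(4))
f(343,214,.005);f(434,213,.005)
f(345,335,.005);f(430,335,.005)
f(347,230,.026);f(428,230,.026)
cv2.imwrite('pics/w15b.png',cv2.resize(c['pixels'][115:245,205:310],None,fx=5,fy=5))"
```

```text
0.005 0.0512 -0.0202
0.005 0.0518 0.0255
0.005 -0.0146 -0.0207
0.005 -0.0146 0.0255
0.026 0.0469 -0.0166
0.026 0.0469 0.0204
```

View pics/w15b.png

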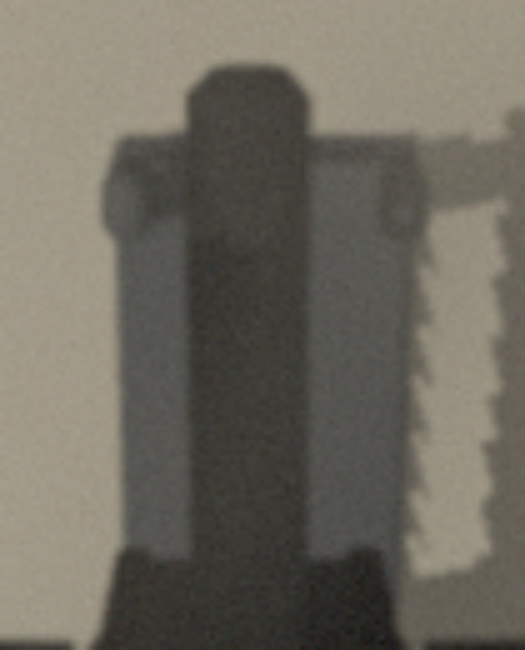

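Call:
{"op": "servo_tool", "data": {
  "steps": [0.005, 0.0015, 0.0025, 0.005, 0, 0.005, 0.0015, 0.0025, 0.014, 0, 0.005, 0.0015, 0.0025, 0.024, 0, 0.005, 0.0015, 0.0025, 0.033, 0, 0.005, 0.0015, 0.0025, 0.039, 0, 0.005, 0.0015, 0.0025, 0.042, 0, 0.005, 0.0015, 0.0025, 0.044, 0, 0.005, 0.0015, 0.0025, 0.045, 0, 0.005, 0.0015, 0.0025, 0.0455, 0, 0.005, 0.0015, 0.0025, 0.0455, 0]
}}

```text
time: 33.35
position: [0.5673, 0.3338, 0.2029]
tool_rot: [0.78, 0.626, 0.0, 0.0]
ft_force: [0.4, 0.8, -0.3]
grip_width: 0.0139
```

Call:
{"op": "servo_tool", "data": {
  "steps": [0.005, 0, 0, 0.0005, 0, 0.005, 0, 0, 0.001, 0, 0.005, 0, 0, 0.001, 0]
}}

```text
time: 33.72
position: [0.5673, 0.3338, 0.2023]
tool_rot: [0.78, 0.626, 0.0, 0.0]
ft_force: [-0.6, -0.8, 4.8]
grip_width: 0.0135
```

Call:
{"op": "servo_tool", "data": {
  "steps": [0.016, 0, 0, -0.0005, 0, 0.025, 0, 0, -0.0005, 0, 0.04, 0, 0, -0.0005, 0, 0.045, 0, 0, -0.0005, 0, 0.045, 0, 0, -0.01, 0, 0.045, 0, 0, -0.035, 0, 0.045, 0, 0, -0.07, 0, 0.045, 0, 0, -0.11, 0, 0.045, 0, 0, -0.14, 0, 0.045, 0, 0, -0.14, 0]
}}

```text
time: 34.98
position: [0.568, 0.3342, 0.3455]
tool_rot: [0.78, 0.626, 0.004, 0.001]
ft_force: [-0.1, -0.3, -0.3]
grip_width: 0.0447
```

```bash
python3 -c "
from h import *
go(.5643,.3325,.2,-12.5)
c=cam('wrist','w16')
cv2.imwrite('pics/w16.png',cv2.resize(c['pixels'],(768,576)))"
```

```text
t 34.98 psi -12.5 tip [0.568  0.3342 0.1633] tilt [ 0.007  0.003 -1.   ] shift [-0.0023 -0.003  -0.0367] turn 0.0001 grip 0.0447 F [-0.1 -0.3 -0.3]
```

View pics/w16.png

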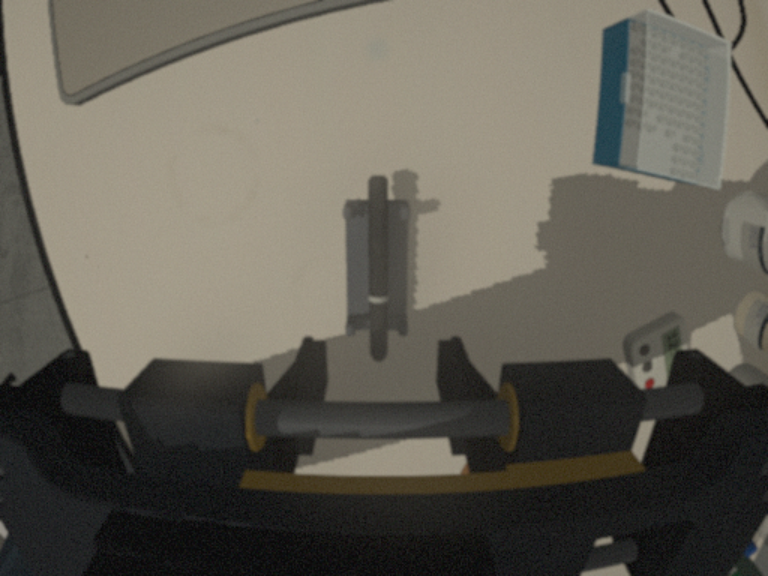

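Call:
{"op": "servo_tool", "data": {
  "steps": [0.045, 0.005, -0.015, -0.01, 0, 0.045, 0.015, -0.05, -0.02, 0, 0.045, 0.025, -0.1, -0.03, 0, 0.045, 0.04, -0.15, -0.04, 0, 0.045, 0.05, -0.2, -0.04, 0, 0.045, 0.06, -0.25, -0.04, 0, 0.045, 0.075, -0.3, -0.04, 0, 0.045, 0.08, -0.32, -0.04, 0, 0.045, 0.08, -0.325, -0.04, 0, 0.045, 0.08, -0.325, -0.04, 0]
}}

```text
time: 36.28
position: [0.2678, 0.482, 0.3815]
tool_rot: [0.78, 0.626, -0.0, 0.0]
ft_force: [0.6, -0.6, 0.1]
grip_width: 0.045
```

```bash
python3 -c "
from h import *
import pickle
t=cam('top');s=cam('scene');pickle.dump((t,s),open('c1.pkl','wb'))
cv2.imwrite('pics/t17.png',cv2.resize(t['pixels'][120:270,100:410],None,fx=2.5,fy=2.5,interpolation=cv2.INTER_CUBIC))
cv2.imwrite('pics/s17.png',cv2.resize(s['pixels'][100:370,170:370],None,fx=2.2,fy=2.2,interpolation=cv2.INTER_CUBIC))"
```

```text
(no output)
```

View pics/t17.png

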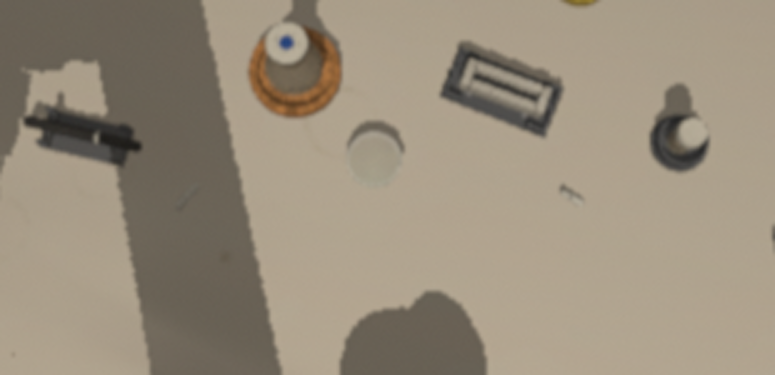

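View pics/s17.png

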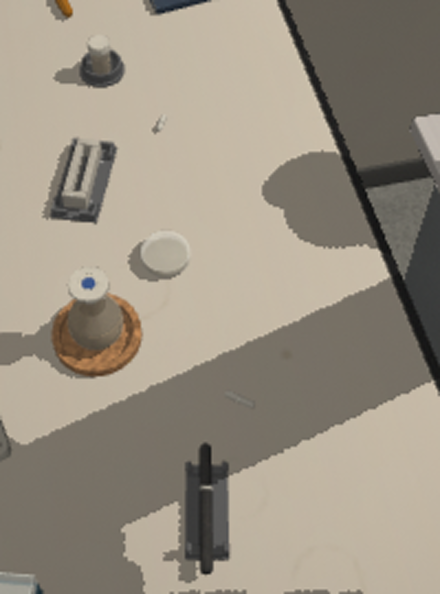

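```bash
python3 -c "
from h import *
import pickle
t,s=pickle.load(open('c1.pkl','rb'))
a=lambda u,v:(100+(u+.5)/2.5-.5,120+(v+.5)/2.5-.5)
b=lambda u,v:(170+(u+.5)/2.2-.5,100+(v+.5)/2.2-.5)
for n,z,p,q in [('flask',.121,(286,42),(88,283)),('jar',.061,(691,133),(98,43)),('mark1',.021,(27,119),(205,571)),('mark2',.021,(140,147),(206,446)),('dish',.018,(375,158),(166,252))]:
    print(n,on(t,*a(*p),z).round(4),on(s,*b(*q),z).round(4))"
```

```text
flask [0.6452 0.0947 0.121 ] [0.6458 0.0954 0.121 ]
jar [ 0.5685 -0.3469  0.061 ] [ 0.5711 -0.3466  0.061 ]
mark1 [0.5812 0.3964 0.021 ] [0.5815 0.3978 0.021 ]
mark2 [0.5509 0.2666 0.021 ] [0.5509 0.2688 0.021 ]
dish [5.432e-01 5.000e-04 1.800e-02] [0.5427 0.005  0.018 ]
```

```bash
python3 -c "
from rig import hand_in
print(hand_in())"
```

```text
the job is handed in; nothing more can be done
None
```

I placed all four items in the order asked: flask in the cork saucer, jar in the grey cup, applicator in the cradle, and marker across the pen rest. I let go of each one and handed the job in at about 36 s with the arm clear.

- **Seating:** each item was lowered until I felt light contact (5–7 N) at the expected seat height. The flask and jar hung upright in the pictures I took while carrying them.
- **Flask, jar and marker:** in the last top and scene views they sit within about 3 mm of their holder centres. The two views agree with each other to about 3 mm.
- **Applicator:** I checked this one by eye; the wrist and final views show it lying centred inside the four corner angles.
- **Petri dish:** it measured within about 1 mm of where it started in each view. The two views differ by about 4 mm in y, the same disagreement as before I moved anything.
- **Pen rest:** the wrist camera put it about 2.5 mm to the side of the first estimate, so I corrected for that before lowering the marker.

No final check failed.

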